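# Hang the white screen and hold the pipette over the flask

## Robot

A 7-joint arm with a two-finger parallel gripper is mounted at the origin on the work surface. World frame = base frame: x ahead of the robot, y to its left, z up, the work surface at z = 0. Lengths are in m, angles in rad, forces in N, time in s.
With the tool pointing down it reaches from about 0.35 to 0.9 m from the base axis. Payload 8.1 kg.
Tool frame: the origin (TCP) lies at the very end of the fingers, on their centre line; the grasp point (between the pads) lies 19 mm behind it; z points along the fingers, y is the direction in which the jaws open and shut (so a half turn about z gives the same grasp; the last joint's range is limited). The gripper opens to 92 mm and grips with 3 to 60 N. Pads are 19 mm wide; open, the fingers measure 130 mm over their backs; the gripper's body (75 mm by 190 mm) begins 47 mm behind the grasp point.
Start: joints at [1.126, 0.434, 0.025, 1.573, -0.012, 1.134, -0.075], TCP at [0.209, -0.589, 0.227] pointing down, gripper open.
Joint ranges: [-2.62, 2.62], [-0.44, 2.09], [-1.27, 1.32], [0.08, 2.57], [-1.32, 4.46], [0.12, 2], [-2.74, 2.74]. Speed limits (rad/s): [2.22, 2.22, 3.01, 3.01, 3.14, 3.14, 3.14].

## Interface

Orientations are given as a rotation vector (axis times angle).
In Python, from cell import observe, get_image, sign_off gives the robot as it stands.
- The arm moves only by the tool arm_command, never from a script. Its argument "deltas" is a list of rows, each an object with "xyz": the shift along the tool's x, y, z in cm, a list of three; "turn": the turn about the tool's z in degrees; "jaw": the closure in counts, from 0 (fully open) to 255 (shut). A call has 1 to 5 rows; each row is the pose to reach, as a shift and turn from the pose measured when the call began, along the tool's axes at that moment; what a row does not reach only later rows make up. A row lasts 1/12 s, in which the tool goes at most 41.7 mm and 7.16 degrees, less where a joint would pass 70% of its speed; a pose out of reach is approached as far as the arm can. A call with a gripper value outside its range is refused whole. The fingers move at their own pace and stop on an object; "force" is the grip in N (left out, the last holds). Time passes only in rows, so rows that repeat a pose let the fingers close. It gives the time, the measured TCP pose, the force and the opening at its end, in the units of the state.
- observe(): the state, without advancing time (a new reading comes with each control period).
- get_image(name): name is "scene" or "top" or "wrist"; returns a dict with "frame" (384x512x3 uint8, red, green, blue), "depth" (384x512 float32, m along the optical axis (not along the pixel's ray), 0 where there is no reading), "camera_matrix" (3x3 intrinsics, pixels), "distortion" ([k1, k2, p1, p2, k3] as OpenCV has them; the pictures are not rectified), "cam_to_world" (4x4, takes a point from camera to world coordinates). Camera axes: x right, y up, looking along -z (the intrinsics and any distortion apply to the point x, -y, -z); pixel columns grow to the right and rows downward; lengths in m; the calibration is good to about 2 mm. A picture is of the moment at which its call begins.
- sign_off(): hands the job in, once; it reports no verdict.
The state is a dict: "clock": time; "joints": joint angles; "dq": joint speeds; "joint_efforts": joint torques, N m; "position": TCP position; "ee_rot": TCP orientation; "force": force on the tool from outside, world axes, zero at the start; "ft_torque": the same for the moment, N m; "width": opening from 0.0 (shut) to 1.0 (fully open).
Only numpy, scipy, OpenCV 4.12 (cv2) and the standard library are available. Lean on these libraries where they do the work, as an engineer would, in place of code of your own. Each camera call takes 0.05 s, during which the arm holds its last target.

## Task

Get the titration ready: first hang the folded white screen over the horizontal bar, directly behind the flask that stands on the white tile, and let go of it. Then take the pipette out of its stand, carry it over the glassware and finish while holding it upright with its tip centred over the mouth of that flask, about a centimetre above the rim and not inside it. The pipette must never touch that flask, and the flasks, the bottles and the beaker stay where they are.

Things in the scene. Friction and masses are not known exactly. Their poses are not given: they have to be found in the camera images.
- frame: Fixed steel frame: round horizontal bar 12 mm thick along its y, bar top 126 mm above the bench, 380 mm between two posts (14 mm thick, 128 high) on blue feet 110 x 50 x 12 mm. Origin on the bench below the bar's middle. Three flasks stand in a row parallel to the bar, about 105 mm from it on its +x side (away from the robot), 100 mm apart.
- tile: Fixed square white tile 85 x 85 x 10 mm, flat on the bench; origin at the centre of its underside. It marks the flask to use and may be in any of the three places of the row (left, middle, right).
- flask: Target: empty conical glass flask standing near the middle of the white tile, 105 mm high, foot 64 mm across, neck 31 mm, rim 36 mm outside and about 30 mm inside, 100 g. Origin at the centre of its underside, z up.
- flask_rim (a point): Centre of the mouth of the target flask, level with the top of its rim (115 mm above the bench).
- flask_b: Bystander: the same kind of flask (105 mm high), standing on the bench in the row 100 mm from its neighbour. Origin at the centre of its underside.
- flask_c: Bystander: the same kind of flask (105 mm high), standing on the bench in the row. Origin at the centre of its underside.
- screen: Loose white folded screen, an upside-down U standing on its legs: 42 mm thick (x), 90 wide (y); legs 75 high, 4 thick, 34 mm gap, top face 79 mm up. The gap narrows inside at the top so the bar seats centrally. On top a blue grip tab 14 thick (x), 50 wide (y), up to 109 mm. 140 g. Origin midway between the feet, z up; symmetric. Starts on one side of the frame, the pipette stand on the other.
- screen_seat (a point): Middle of the underside of the screen's top, 75 mm above the screen's origin: it lies on the top of the bar when the screen hangs.
- screen_tab (a point): Point to grip in the middle of the blue tab, 97 mm above the screen's origin (12 mm below the tab's top, 18 mm above the screen's top face).
- stand: Fixed pipette stand 80 x 80 mm, 100 mm high: two side walls (at its y = +-37 mm) and a clear top plate 12 mm thick, 88 to 100 mm up, with a 16 mm hole in the middle in which the pipette hangs. Origin at the centre of its underside.
- pipette: Loose rigid hand pipette, round, 170 mm long, 90 g, hanging upright in the stand. From the tip: yellow tip and white stem (11 mm across) to 90 mm, white collar 28 across to 95 (rests on the stand's top), green barrel 24 across to 157 (grip this), thumb button to 170. Origin at the end of the tip, z up. Tip starts 10 mm above the bench; raise it over 90 mm to leave the stand.
- pipette_grip (a point): Middle of the green barrel on the pipette's axis, 124 mm above the tip.
- reagent: Bystander: amber bottle 68 mm across, 140 mm high, with a black cap, off to the right. Origin under its centre.
- beaker: Bystander: glass beaker 70 mm across, 80 mm high, beyond the row. Origin under its centre.
- dropper: Bystander: small amber bottle 44 mm across, 85 mm high, with a blue cap, beyond the row. Origin under its centre.

How it is judged:
On the way:
1. the screen hangs on the bar behind the flask on the tile, let go and at rest (x of screen_seat in the frame of frame between -0.012 and 0.012 m and z of screen_seat in the frame of frame between 0.121 and 0.132 m and angle between the y axis of screen and the y axis of frame, either way round below 0.2 rad and angle between screen's own z axis and vertical below 0.3 rad and contact force between screen and frame above 0.4 N and contact force between screen and the fingers below 0.05 N and linear speed of screen below 0.03 m/s and y of flask in the frame of screen between -0.035 and 0.035 m), for 0.3 s.
At the end, for the whole second after the job is handed in: Screen hanging on the bar, let go, square within 0.2 rad, within 35 mm of straight behind the flask. Pipette held still by the gripper alone, upright within 0.17 rad, tip within 8 mm of the mouth's axis and 3 to 20 mm above the rim. Flask upright on its tile (all of step 1 and horizontal distance between pipette and flask_rim below 0.008 m and z of pipette in the frame of flask_rim between 0.003 and 0.02 m and angle between pipette's own z axis and vertical below 0.17 rad and contact force between pipette and the fingers above 1 N and linear speed of pipette below 0.015 m/s and angle between flask's own z axis and vertical below 0.08 rad and horizontal distance between flask and tile below 0.03 m and contact force between pipette and flask below 0.05 N and contact force between pipette and frame below 0.05 N and contact force between pipette and screen below 0.05 N and contact force between pipette and stand below 0.05 N and contact force between pipette and tile below 0.05 N and contact force between pipette and flask_b below 0.05 N and contact force between pipette and flask_c below 0.05 N); the arm keeps its last pose, push and grip.
It fails at once if the pipette touches the target flask (contact force between pipette and flask above 0.2 N).
It fails at once if the target flask is moved more than 15 mm or tipped (distance of flask from where it was at the start of the episode above 0.015 m or angle between flask's own z axis and vertical above 0.35 rad).
It fails at once if another flask is moved more than 20 mm or tipped ((distance of flask_b from where it was at the start of the episode above 0.02 m or angle between flask_b's own z axis and vertical above 0.35 rad) or (distance of flask_c from where it was at the start of the episode above 0.02 m or angle between flask_c's own z axis and vertical above 0.35 rad)).
It fails at once if a bottle or the beaker is moved more than 20 mm or tipped ((distance of reagent from where it was at the start of the episode above 0.02 m or angle between reagent's own z axis and vertical above 0.35 rad) or (distance of beaker from where it was at the start of the episode above 0.02 m or angle between beaker's own z axis and vertical above 0.35 rad) or (distance of dropper from where it was at the start of the episode above 0.02 m or angle between dropper's own z axis and vertical above 0.35 rad)).
It also fails if it takes over 58 s, if anything falls off the work surface, if the arm or the gripper's body presses on something with over 40 N, if the wrist force passes 120 N, or if a joint passes its speed limit or range.

## Working session

There is one attempt and no reset: what is moved stays moved. The work goes in short steps, Python scripts to look and compute and a tool call to move; the robot and the scene stay as the last step left them, time stands still between calls to the robot, and variables do not carry over. Pictures are saved under pics/ and viewed, and the job is handed in when it is done.

Besides the shell and the picture viewer there is one more tool, called in YAML: its name, and indented under it one key for each argument. arm_command: Moves the arm, as the interface text tells. Its arguments: {"type":"object","properties":{"deltas":{"type":"array","items":{"type":"object","properties":{"xyz":{"type":"array","items":{"type":"number"}},"turn":{"type":"number"},"jaw":{"type":"number"}}}},"force":{"type":"number"}},"required":["deltas"]}

```bash
ls; mkdir -p pics
python3 - <<'E'
from cell import observe,get_image
import cv2,numpy as np
print(observe())
for n in("scene","top","wrist"):
    d=get_image(n);cv2.imwrite(f"pics/{n}0.png",d["frame"][:,:,::-1]);np.savez(f"{n}0.npz",**d)
    print(n,d["camera_matrix"].round(1).tolist(),d["distortion"],d["cam_to_world"].round(3).tolist(),(d["depth"]>0).mean())
E
```

```text
pics
{'clock': 0.0, 'joints': array([ 1.12640844,  0.43523129,  0.02498495,  1.57408269, -0.01159069,
        1.13401943, -0.07512421]), 'dq': array([-0.00097892,  0.00047883,  0.00106791, -0.00071092, -0.0011894 ,
       -0.00078891,  0.00051045]), 'joint_efforts': array([ 1.54472647e-03, -6.67846942e+01,  9.85511206e-01, -3.14451957e+01,
       -6.05343212e-02,  4.29864856e-02,  1.98214002e-04]), 'position': array([ 0.20924712, -0.58838779,  0.22594554]), 'ee_rot': array([-3.09434072e+00, -5.33852229e-01,  6.68675263e-04]), 'force': array([-0.81389041, -0.07992814,  0.43667423]), 'ft_torque': array([ 0.02133972,  0.00748317, -0.05871392]), 'width': 1.0008918196702783}
scene [[400.2, 0.0, 254.7], [0.0, 400.2, 195.5], [0.0, 0.0, 1.0]] [0.00681387 0.         0.         0.         0.        ] [[-0.821, -0.435, 0.369, 1.067], [0.57, -0.607, 0.553, 0.645], [-0.017, 0.665, 0.747, 1.025], [0.0, 0.0, 0.0, 1.0]] 0.99554443359375
top [[423.0, 0.0, 256.5], [0.0, 423.0, 190.4], [0.0, 0.0, 1.0]] [-0.14053177  0.          0.          0.          0.        ] [[0.011, 0.989, -0.148, 0.419], [-1.0, 0.013, 0.016, -0.025], [0.017, 0.148, 0.989, 1.383], [0.0, 0.0, 0.0, 1.0]] 0.9958852132161459
wrist [[267.2, 0.0, 254.1], [0.0, 267.2, 192.8], [0.0, 0.0, 1.0]] [0.01042956 0.         0.         0.         0.        ] [[0.334, 0.903, 0.269, 0.283], [-0.943, 0.321, 0.093, -0.563], [-0.003, -0.284, 0.959, 0.384], [0.0, 0.0, 0.0, 1.0]] 0.9960988362630209
```

View pics/scene0.png

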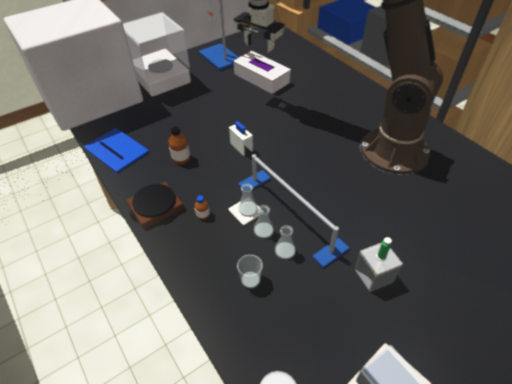

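View pics/top0.png

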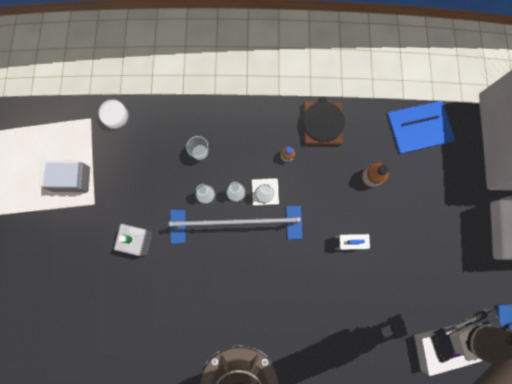

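The top view shows the tile at (265,192) as the right-hand end of the row. The bar runs from (170,223) to (298,219), the screen is at (355,242), and the stand with its green pipette is at (131,240). Next I'll measure these.

```bash
cat > h.py <<'E'
import numpy as np,cv2
def ray(d,uv):
    p=cv2.undistortPoints(np.array(uv,float).reshape(-1,1,2),d["camera_matrix"],d["distortion"])[:,0]
    v=np.c_[p[:,0],-p[:,1],-np.ones(len(p))]
    R=d["cam_to_world"]; return R[:3,3],v@R[:3,:3].T
def plane(d,uv,z):
    o,v=ray(d,uv); return o+v*((z-o[2])/v[:,2])[:,None]
def cloud(d):
    H,W=d["depth"].shape
    u,v=np.meshgrid(np.arange(W),np.arange(H))
    o,r=ray(d,np.c_[u.ravel(),v.ravel()])
    return (o+r*d["depth"].reshape(-1,1)).reshape(H,W,3)
def mid(d1,p1,d2,p2):
    o1,v1=ray(d1,[p1]);o2,v2=ray(d2,[p2]);v1=v1[0];v2=v2[0]
    A=np.c_[v1,-v2];s=np.linalg.lstsq(A,o2-o1,rcond=None)[0]
    a=o1+s[0]*v1;b=o2+s[1]*v2
    return (a+b)/2,np.linalg.norm(a-b)
def blobs(d,lo,hi,mina=15):
    h=cv2.cvtColor(d["frame"],cv2.COLOR_RGB2HSV)
    m=cv2.inRange(h,lo,hi);n,l,s,c=cv2.connectedComponentsWithStats(m)
    return [(c[i].round(1).tolist(),s[i].tolist()) for i in range(1,n) if s[i,4]>=mina],l
E
python3 - <<'E'
from h import *
for n in("scene","top"):
    d=dict(np.load(f"{n}0.npz"));P=cloud(d)
    h=cv2.cvtColor(d["frame"],cv2.COLOR_RGB2HSV)
    for name,lo,hi in(("blue",(105,150,60),(125,255,255)),("green",(45,80,40),(85,255,255))):
        m=cv2.inRange(h,lo,hi);k,l,s,c=cv2.connectedComponentsWithStats(m)
        for i in range(1,k):
            if s[i,4]<12: continue
            q=P[l==i];print(n,name,c[i].round(1),s[i,4],"mean",q.mean(0).round(3),"min",q.min(0).round(3),"max",q.max(0).round(3))
d=dict(np.load("top0.npz"))
im=cv2.resize(d["frame"][120:280,100:400],None,fx=2.6,fy=2.6,interpolation=cv2.INTER_CUBIC)
cv2.imwrite("pics/topz.png",im[:,:,::-1])
d=dict(np.load("scene0.npz"))
im=cv2.resize(d["frame"][110:300,180:420],None,fx=3,fy=3,interpolation=cv2.INTER_CUBIC)
cv2.imwrite("pics/scz.png",im[:,:,::-1])
E
```

```text
scene blue [344.2  19.1] 1675 mean [-0.762 -1.061 -0.102] min [-0.994 -1.24  -0.208] max [1.067 0.645 1.025]
scene blue [218.  56.] 521 mean [ 0.194 -0.956  0.019] min [ 0.094 -1.1   -0.008] max [1.067 0.645 1.025]
scene blue [240.  126.2] 66 mean [ 0.456 -0.358  0.094] min [ 0.378 -0.498 -0.003] max [ 0.47  -0.326  0.111]
scene blue [116.6 149.4] 1493 mean [ 0.86  -0.604  0.014] min [ 0.761 -0.735 -0.006] max [1.067 0.645 1.025]
scene blue [256.6 178.9] 224 mean [ 0.518 -0.164  0.015] min [ 0.465 -0.199 -0.   ] max [1.067 0.645 1.025]
scene blue [199.6 198. ] 40 mean [ 0.744 -0.157  0.069] min [ 0.707 -0.229 -0.004] max [ 0.757 -0.136  0.089]
scene blue [330.1 253. ] 444 mean [0.515 0.215 0.013] min [ 0.447  0.18  -0.002] max [1.067 0.645 1.025]
scene green [383.5 249.7] 125 mean [0.463 0.342 0.14 ] min [ 0.341  0.266 -0.002] max [0.474 0.352 0.169]
top blue [461.8   4. ] 828 mean [ 1.78  -1.189 -0.603] min [ 0.419 -1.523 -0.669] max [ 1.796 -0.025  1.383]
top blue [420.4 127. ] 2310 mean [ 0.854 -0.613  0.014] min [ 0.419 -0.736 -0.006] max [ 0.954 -0.025  1.383]
top blue [288.6 149.9] 22 mean [ 0.745 -0.146  0.083] min [ 0.737 -0.154  0.075] max [ 0.755 -0.141  0.088]
top blue [293.  211.2] 123 mean [ 0.557 -0.166  0.022] min [ 0.419 -0.19   0.004] max [ 0.572 -0.025  1.383]
top blue [177. 215.] 117 mean [0.539 0.209 0.022] min [ 0.419 -0.025  0.004] max [0.554 0.232 1.383]
top blue [294.4 231.5] 188 mean [ 0.491 -0.171  0.018] min [ 0.419 -0.194  0.001] max [ 0.522 -0.025  1.383]
top blue [177.3 236.9] 140 mean [0.468 0.204 0.031] min [ 0.419 -0.025  0.005] max [0.485 0.229 1.383]
top blue [355.5 241.5] 28 mean [ 0.457 -0.348  0.108] min [ 0.456 -0.37   0.103] max [ 0.459 -0.328  0.113]
top blue [504.7 313.8] 251 mean [ 0.216 -0.879  0.04 ] min [ 0.174 -0.922  0.009] max [ 0.419 -0.025  1.383]
top green [127.8 238.9] 28 mean [0.455 0.329 0.152] min [0.449 0.327 0.123] max [0.463 0.334 0.172]
```

View pics/topz.png

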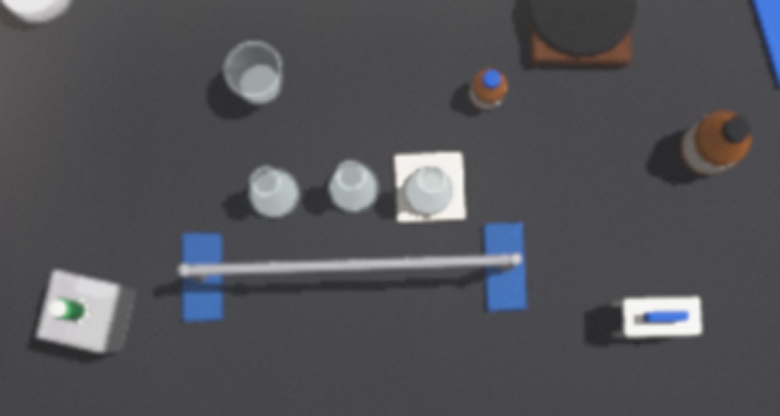

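View pics/scz.png

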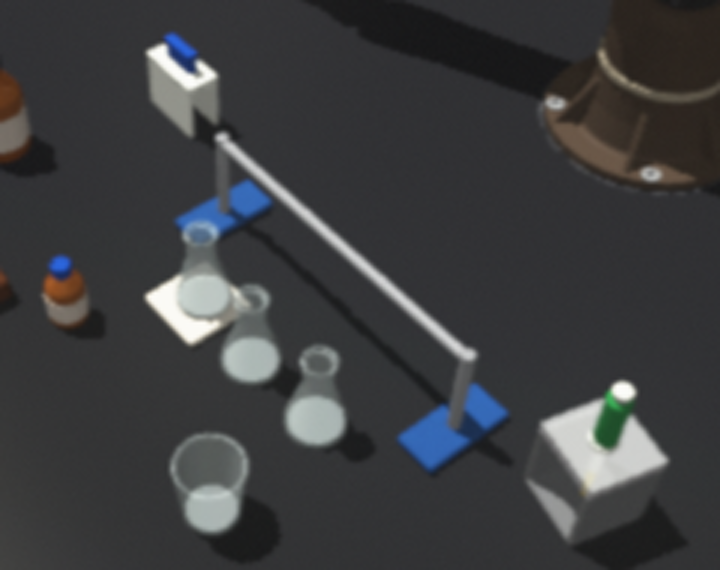

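Run:
```python
from h import *
T=dict(np.load("top0.npz"));S=dict(np.load("scene0.npz"))
t=lambda x,y:[100+(x+.5)/2.6-.5,120+(y+.5)/2.6-.5]
s=lambda x,y:[180+(x+.5)/3-.5,110+(y+.5)/3-.5]
def both(n,a,b): print(n,[x.round(4) if hasattr(x,'round') else x for x in mid(T,t(*a),S,s(*b))])
both("postR",(517,259),(222,137)); both("postL",(184,270),(471,355))
both("rim",(431,179),(201,234)); both("rimb",(351,172),(252,298));both("rimc",(265,181),(319,361))
both("button",(58,309),(624,391))
both("tab",(667,316),(181,46)) 
print("tile",plane(T,[t(395,154),t(463,152),t(466,219),t(397,222)],.01).round(4).tolist(), plane(S,[s(147,297),s(193,345),s(245,308)],.01).round(4))
print("screen top",plane(T,[t(623,299),t(700,297),t(702,335),t(624,337)],.079).round(4).tolist())
print("screen top S",plane(S,[s(147,51),s(195,88),s(217,72)],.079).round(4).tolist())
print("stand top T",plane(T,[t(53,271),t(121,286),t(105,352),t(40,337)],.1).round(4).tolist())
print("stand top S",plane(S,[s(541,428),s(600,492),s(665,459),s(617,398)],.1).round(4).tolist())
for n,d in(("T",T),("S",S)):
    P=cloud(d);
    m=(P[...,2]>.115)&(P[...,2]<.14)&(P[...,0]>.45)&(P[...,0]<.58)&(abs(P[...,1])<.2)
    q=P[m];f=np.polyfit(q[:,1],q[:,0],1);print(n,"bar x=",f,q.mean(0),len(q), np.median(q[:,2]))
    m=(P[...,2]>.1)&(P[...,2]<.12)&(P[...,0]>.4)&(P[...,0]<.52)&(P[...,1]<-.3)&(P[...,1]>-.42)
    q=P[m];print(n,"tab",len(q),q.min(0).round(4),q.max(0).round(4),q.mean(0).round(4),np.polyfit(q[:,1],q[:,0],1))
    m=(P[...,2]>.07)&(P[...,2]<.085)&(P[...,0]>.4)&(P[...,0]<.52)&(P[...,1]<-.28)&(P[...,1]>-.42)
    q=P[m];print(n,"scrtop",len(q),q.min(0).round(4),q.max(0).round(4),q.mean(0).round(4), cv2.minAreaRect(q[:,:2].astype(np.float32)))
    m=(P[...,2]>.095)&(P[...,2]<.105)&(P[...,0]>.4)&(P[...,0]<.52)&(P[...,1]>.25)&(P[...,1]<.42)
    q=P[m];print(n,"standtop",len(q), cv2.minAreaRect(q[:,:2].astype(np.float32)))
    m=(P[...,2]>.164)&(P[...,2]<.186)&(P[...,0]>.4)&(P[...,0]<.52)&(P[...,1]>.25)&(P[...,1]<.42)
    q=P[m];print(n,"button",len(q),q.mean(0),q.min(0),q.max(0))
```

```text
postR [array([ 0.5222, -0.1723,  0.1224]), np.float64(0.0001)]
postL [array([0.5044, 0.2105, 0.1231]), np.float64(0.0002)]
rim [array([ 0.6165, -0.0733,  0.1107]), np.float64(0.0015)]
rimb [array([0.6226, 0.0222, 0.1051]), np.float64(0.0032)]
rimc [array([0.6128, 0.1221, 0.1015]), np.float64(0.0013)]
button [array([0.4557, 0.3398, 0.1741]), np.float64(0.0011)]
tab [array([ 0.4587, -0.3516,  0.1042]), np.float64(0.001)]
tile [[0.6629, -0.0307, 0.01], [0.6667, -0.117, 0.01], [0.5811, -0.1211, 0.01], [0.5762, -0.0343, 0.01]] [[ 0.6687 -0.1094  0.01  ]
 [ 0.6643 -0.0247  0.01  ]
 [ 0.59   -0.0339  0.01  ]]
screen top [[0.4791, -0.3045, 0.079], [0.4819, -0.3985, 0.079], [0.4365, -0.4001, 0.079], [0.434, -0.3052, 0.079]]
screen top S [[0.4821, -0.3959, 0.079], [0.4729, -0.3021, 0.079], [0.4345, -0.3112, 0.079]]
stand top T [[0.502, 0.3709, 0.1], [0.486, 0.2886, 0.1], [0.4087, 0.3045, 0.1], [0.4243, 0.3828, 0.1]]
stand top S [[0.4947, 0.2979, 0.1], [0.5003, 0.3753, 0.1], [0.4286, 0.385, 0.1], [0.4141, 0.3146, 0.1]]
T bar x= [-0.04813834  0.51384044] [0.51330922 0.01103542 0.12372461] 504 0.
[... 513 characters left out ...]
0.32727103 0.16437733] [0.46583462 0.34816295 0.18328949]
S bar x= [-0.04426705  0.51949912] [0.51829374 0.02722985 0.12293517] 419 0.1233264375282056
S tab 44 [ 0.4551 -0.378   0.1002] [ 0.4698 -0.3261  0.1107] [ 0.4622 -0.3497  0.1061] [-0.02849512  0.45218719]
S scrtop 142 [ 0.4381 -0.3969  0.07  ] [ 0.4838 -0.3022  0.0849] [ 0.4672 -0.3428  0.0774] ((0.4610655903816223, -0.34951984882354736), (0.04543529823422432, 0.09484271705150604), 0.4830057919025421)
S standtop 614 ((0.4604504406452179, 0.3394627273082733), (0.08141158521175385, 0.0823095366358757), 78.02372741699219)
S button 67 [0.46269213 0.34126324 0.17333374] [0.45127918 0.32904849 0.16449572] [0.47167677 0.3514006  0.18258036]
```

arm_command:
  deltas:
    - {"xyz": [0,0,-3],"turn": 0,"jaw": 0}
    - {"xyz": [3.5,-1.5,-3],"turn": -7,"jaw": 0}
    - {"xyz": [7,-3,-3],"turn": -14,"jaw": 0}
    - {"xyz": [10.5,-4.6,-3],"turn": -21,"jaw": 0}
    - {"xyz": [14,-6.2,-3],"turn": -28,"jaw": 0}

```text
clock: 0.57
position: [0.3213, -0.4819, 0.2561]
ee_rot: [-2.87, -1.275, 0.0]
force: [0.3, -0.2, 0.0]
width: 1.0
```

```bash
cat > go.py <<'E'
import sys,numpy as np
from cell import observe
from scipy.spatial.transform import Rotation as R
# usage: go.py x y z yaw(deg of tool y, world): prints delta in tool axes
def go(x,y,z,yaw):
    s=observe();M=R.from_rotvec(s["ee_rot"]).as_matrix()
    d=M.T@(np.array([x,y,z])-s["position"])*100
    cur=np.degrees(np.arctan2(M[1,1],M[0,1]))
    turn=-(yaw-cur); turn=(turn+90)%180-90
    print("t",round(s["clock"],2),"pos",s["position"].round(4),"toolz",M[:,2].round(3),"yawY",round(cur,1),"w",round(s["width"],3),"F",s["force"].round(1))
    print("delta cm",d.round(2),"turn",round(turn,1),"q",s["joints"].round(2))
if __name__=="__main__": go(*map(float,sys.argv[1:5]))
E
python3 go.py .46 -.351 .2 2
```

```text
t 0.57 pos [ 0.3213 -0.4819  0.2561] toolz [-0.001  0.001 -1.   ] yawY -42.1 w 1.0 F [ 0.3 -0.2  0. ]
delta cm [19.    1.52  5.62] turn -44.1 q [ 0.98  0.35 -0.13  1.64  0.05  1.16  0.11]
```

arm_command:
  deltas:
    - {"xyz": [3.5,0.3,1],"turn": -7,"jaw": 0}
    - {"xyz": [7,0.6,2],"turn": -14,"jaw": 0}
    - {"xyz": [10.5,0.9,3],"turn": -21,"jaw": 0}
    - {"xyz": [14,1.2,4],"turn": -28,"jaw": 0}
    - {"xyz": [17,1.5,5],"turn": -35,"jaw": 0}

```text
clock: 0.98
position: [0.4479, -0.3635, 0.2058]
ee_rot: [-2.346, -2.087, -0.002]
force: [1.5, -0.5, -0.2]
width: 1.0
```

```bash
python3 go.py .46 -.351 .2 2
```

```text
t 0.98 pos [ 0.4479 -0.3635  0.2058] toolz [-0.     0.002 -1.   ] yawY -6.7 w 1.0 F [ 1.5 -0.5 -0.2]
delta cm [1.38 1.05 0.58] turn -8.7 q [ 0.82  0.4  -0.31  1.7   0.13  1.06  0.35]
```

arm_command:
  deltas:
    - {"xyz": [0.7,0.5,0.6],"turn": -5,"jaw": 0}
    - {"xyz": [1.4,1.0,0.6],"turn": -8.7,"jaw": 0}
    - {"xyz": [1.4,1.0,0.6],"turn": -8.7,"jaw": 0}
    - {"xyz": [1.4,1.0,0.6],"turn": -8.7,"jaw": 0}

```text
clock: 1.32
position: [0.4594, -0.3507, 0.1996]
ee_rot: [-2.183, -2.257, -0.002]
force: [-0.7, -1.1, 0.6]
width: 1.001
```

```bash
python3 go.py .46 -.351 .2 2
python3 - <<'E'
from h import *
from cell import get_image
d=get_image("wrist");np.savez("w1.npz",**d);cv2.imwrite("pics/w1.png",d["frame"][:,:,::-1])
h=cv2.cvtColor(d["frame"],cv2.COLOR_RGB2HSV)
m=cv2.inRange(h,(105,150,60),(125,255,255));k,l,s,c=cv2.connectedComponentsWithStats(m)
for i in range(1,k):
    if s[i,4]>30:
        ys,xs=np.where(l==i);q=plane(d,np.c_[xs,ys],.109)
        print(c[i],s[i],cv2.minAreaRect(q[:,:2].astype(np.float32)))
E
```

```text
t 1.32 pos [ 0.4594 -0.3507  0.1996] toolz [-0.001  0.002 -1.   ] yawY 1.9 w 1.001 F [-0.7 -1.1  0.6]
delta cm [-0.03  0.06 -0.04] turn -0.1 q [ 0.81  0.41 -0.35  1.7   0.15  1.06  0.45]
[290.14285714  35.94673123] [268   0  93  48 826] ((0.5001741647720337, -0.21489138901233673), (0.030316388234496117, 0.08250092715024948), 69.24188232421875)
[311.84313725   6.13071895] [306   0  14  19 153] ((0.5019564628601074, -0.191593199968338), (0.010505086742341518, 0.012435471639037132), 1.7270361185073853)
```

View pics/w1.png

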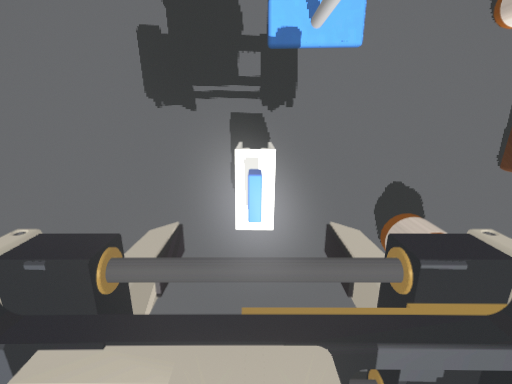

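The wrist view shows the white screen top from (235,150) to (275,230). The blue tab spans about (249–261, 170–221), and the fingers are open on either side.

Run:
```python
from h import *
d=dict(np.load("w1.npz"))
h=cv2.cvtColor(d["frame"],cv2.COLOR_RGB2HSV)
m=cv2.inRange(h,(95,110,60),(125,255,255));m[:100]=0;m[230:]=0
ys,xs=np.where(m);print(len(xs),xs.min(),xs.max(),ys.min(),ys.max())
q=plane(d,np.c_[xs,ys],.109);print(cv2.minAreaRect(q[:,:2].astype(np.float32)))
g=(d["frame"].min(2)>150).astype(np.uint8);g[:140]=0;g[232:]=0;g[:,:220]=0;g[:,290:]=0
ys,xs=np.where(g);q=plane(d,np.c_[xs,ys],.079);print(len(xs),cv2.minAreaRect(q[:,:2].astype(np.float32)))
P=cloud(d);sel=P[150:228,236:275].reshape(-1,3);t=sel[sel[:,2]>.1];print("depth tab",t.mean(0),t.min(0),t.max(0),np.polyfit(t[:,1],t[:,0],1))
t=sel[(sel[:,2]>.07)&(sel[:,2]<.09)];print(cv2.minAreaRect(t[:,:2].astype(np.float32)),t[:,2].mean())
T=dict(np.load("top0.npz"));print("reagent cap",plane(T,[[100+737/2.6,120+129/2.6]],.14),"dropper",plane(T,[[100+491/2.6,120+78/2.6]],.085))
```

```text
65 249 261 174 221
((0.46130651235580444, -0.3523372411727905), (0.011446931399405003, 0.04812273755669594), 1.555576205253601)
3181 ((0.4610484838485718, -0.3504798710346222), (0.043761469423770905, 0.09867694973945618), 1.5237481594085693)
depth tab [ 0.46126683 -0.34956016  0.11291459] [ 0.45406144 -0.37672838  0.10075726] [ 0.46879019 -0.27387917  0.35784278] [-0.0253339   0.45241111]
((0.46183642745018005, -0.35292813181877136), (0.04195258021354675, 0.08781825006008148), 0.7333235144615173) 0.07902184487743705
reagent cap [[ 0.67472827 -0.43187884  0.14      ]] dropper [[ 0.74406244 -0.14685201  0.085     ]]
```

arm_command:
  deltas:
    - {"xyz": [0,0.2,4],"turn": 0,"jaw": 60}
    - {"xyz": [0,0.2,8],"turn": 0,"jaw": 100}
    - {"xyz": [0,0.2,10.5],"turn": 0,"jaw": 120}
    - {"xyz": [0,0.2,11.4],"turn": 0,"jaw": 120}
    - {"xyz": [0,0.2,11.4],"turn": 0,"jaw": 120}
  force: 30

```text
clock: 1.78
position: [0.459, -0.3515, 0.0839]
ee_rot: [-2.185, -2.25, 0.001]
force: [0.0, 0.3, 0.6]
width: 0.686
```

```bash
python3 go.py .461 -.351 .085 2
```

```text
t 1.78 pos [ 0.459  -0.3515  0.0839] toolz [-0.004  0.003 -1.   ] yawY 1.7 w 0.686 F [0.  0.3 0.6]
delta cm [ 0.04  0.2  -0.11] turn -0.3 q [ 0.78  0.54 -0.32  1.82  0.22  0.82  0.39]
```

arm_command:
  deltas:
    - {"xyz": [0,0.2,0],"turn": 0,"jaw": 160}
    - {"xyz": [0,0.2,0],"turn": 0,"jaw": 200}
    - {"xyz": [0,0.2,0],"turn": 0,"jaw": 255}
    - {"xyz": [0,0.2,0],"turn": 0,"jaw": 255}
    - {"xyz": [0,0.2,0],"turn": 0,"jaw": 255}
  force: 30

```text
clock: 2.2
position: [0.4616, -0.3518, 0.085]
ee_rot: [-2.187, -2.251, 0.001]
force: [1.2, -0.6, -0.8]
width: 0.325
```

arm_command:
  deltas:
    - {"xyz": [0,0,0],"turn": 0,"jaw": 255}
    - {"xyz": [0,0,0],"turn": 0,"jaw": 255}
    - {"xyz": [0,0,0],"turn": 0,"jaw": 255}

```text
clock: 2.45
position: [0.4616, -0.3519, 0.0853]
ee_rot: [-2.187, -2.251, 0.001]
force: [-0.7, 0.4, 4.2]
width: 0.149
```

```bash
python3 go.py .461 -.351 .085 2
```

```text
t 2.45 pos [ 0.4616 -0.3519  0.0853] toolz [-0.002  0.002 -1.   ] yawY 1.7 w 0.149 F [-0.7  0.4  4.2]
delta cm [ 0.09 -0.06  0.03] turn -0.3 q [ 0.78  0.54 -0.32  1.82  0.22  0.82  0.39]
```

arm_command:
  deltas:
    - {"xyz": [0,0,-2.5],"turn": 0,"jaw": 255}
    - {"xyz": [0,0,-6],"turn": 0,"jaw": 255}
    - {"xyz": [0,0,-10],"turn": 0,"jaw": 255}
    - {"xyz": [0,0,-14],"turn": 0,"jaw": 255}
    - {"xyz": [0,0,-17],"turn": 0,"jaw": 255}

```text
clock: 2.87
position: [0.4624, -0.3522, 0.2585]
ee_rot: [-2.188, -2.253, -0.0]
force: [1.5, -0.2, -2.6]
width: 0.15
```

```bash
python3 go.py .517 -.08 .25 2.7
```

```text
t 2.87 pos [ 0.4624 -0.3522  0.2585] toolz [-0.001  0.001 -1.   ] yawY 1.7 w 0.15 F [ 1.5 -0.2 -2.6]
delta cm [27.04  6.26  0.87] turn -1.0 q [ 0.81  0.37 -0.35  1.61  0.13  1.18  0.46]
```

arm_command:
  deltas:
    - {"xyz": [2.5,0.6,0],"turn": 0,"jaw": 255}
    - {"xyz": [6,1.4,0],"turn": 0,"jaw": 255}
    - {"xyz": [9.5,2.2,0],"turn": 0,"jaw": 255}
    - {"xyz": [13,3,0],"turn": 0,"jaw": 255}
    - {"xyz": [16,3.8,0],"turn": 0,"jaw": 255}

```text
clock: 3.28
position: [0.4955, -0.1885, 0.2586]
ee_rot: [-2.187, -2.254, -0.0]
force: [0.6, 0.9, -1.9]
width: 0.151
```

```bash
python3 go.py .517 -.08 .25 2.7
```

```text
t 3.28 pos [ 0.4955 -0.1885  0.2586] toolz [-0.001  0.001 -1.   ] yawY 1.7 w 0.151 F [ 0.6  0.9 -1.9]
delta cm [10.78  2.48  0.87] turn -1.0 q [ 0.6   0.29 -0.43  1.73  0.13  1.15  0.16]
```

arm_command:
  deltas:
    - {"xyz": [4,0.9,0],"turn": -0.5,"jaw": 255}
    - {"xyz": [8,1.8,0.4],"turn": -1,"jaw": 255}
    - {"xyz": [10.8,2.5,0.8],"turn": -1,"jaw": 255}
    - {"xyz": [10.8,2.5,0.8],"turn": -1,"jaw": 255}
    - {"xyz": [10.8,2.5,0.8],"turn": -1,"jaw": 255}

```text
clock: 3.7
position: [0.5171, -0.0775, 0.2504]
ee_rot: [-2.161, -2.277, -0.0]
force: [0.2, -0.9, -1.0]
width: 0.148
```

```bash
python3 go.py .517 -.08 .25 2.7
python3 - <<'E'
from h import *
from cell import get_image
for n in("scene","top","wrist"):
    d=get_image(n);np.savez(f"{n}2.npz",**d)
    f=d["frame"]
    if n=="top": f=cv2.resize(f[140:270,140:340],None,fx=4,fy=4,interpolation=cv2.INTER_CUBIC)
    if n=="scene": f=cv2.resize(f[100:280,200:400],None,fx=3,fy=3,interpolation=cv2.INTER_CUBIC)
    cv2.imwrite(f"pics/{n}2.png",f[:,:,::-1])
E
```

```text
t 3.7 pos [ 0.5171 -0.0775  0.2504] toolz [-0.001  0.002 -1.   ] yawY 3.0 w 0.148 F [ 0.2 -0.9 -1. ]
delta cm [-0.25 -0.03  0.04] turn 0.3 q [ 0.43  0.29 -0.48  1.75  0.15  1.13 -0.05]
```

View pics/wrist2.png

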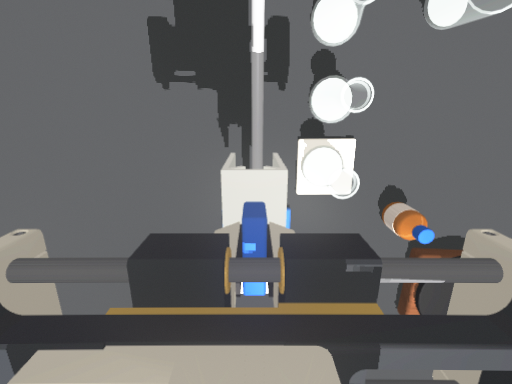

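View pics/scene2.png

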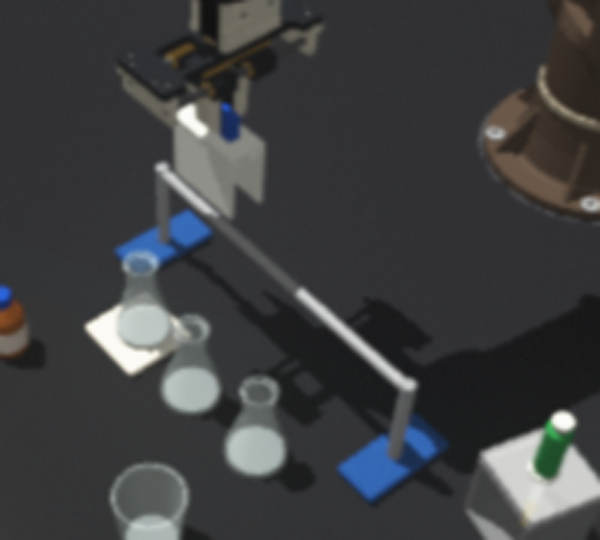

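View pics/top2.png

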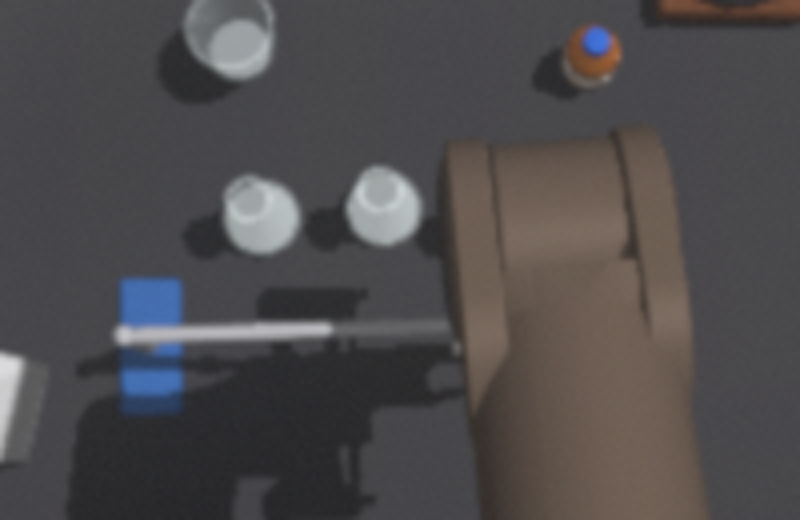

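The wrist view shows the bar running up at column ~257 and the screen hanging above it. The tile is at (325,167) and the target rim at about (343,182). I'll fit the bar line relative to the screen in this view.

Run:
```python
from h import *
d=dict(np.load("wrist2.npz"));g=cv2.cvtColor(d["frame"],cv2.COLOR_RGB2GRAY).astype(float)
L=[];Rr=[]
for r in range(60,160,5):
    row=g[r,240:275];dv=np.diff(cv2.GaussianBlur(row[None],(3,1),0)[0]);a=dv.argmax();b=dv.argmin()
    L.append((240+a+.5,r));Rr.append((240+b+.5,r))
print([ (l[0],k[0]) for l,k in zip(L,Rr)])
C=[((l[0]+k[0])/2,l[1]) for l,k in zip(L,Rr)]
q=plane(d,C,.12);f=np.polyfit(q[:,1],q[:,0],1);print("bar fit",f,"x at -.08:",np.polyval(f,-.0775), q[[0,-1]].round(4))
P=cloud(d)
m=(P[...,2]>.105)&(P[...,2]<.135)&(abs(P[...,0]-.51)<.03)&(P[...,1]<.2)
m[165:]=0
q=P[m];f=np.polyfit(q[:,1],q[:,0],1);print("depth bar",f,np.polyval(f,-.0775),np.median(q[:,2]),len(q))
# screen top face: white region near rows 170-235
sel=P[172:230,215:295].reshape(-1,3);t=sel[(sel[:,2]>.22)&(sel[:,2]<.26)];print("scr",t.min(0),t.max(0),cv2.minAreaRect(t[:,:2].astype(np.float32)),np.median(t[:,2]))
# column edges of screen top per row
for r in range(172,228,8):
    row=g[r,205:305];dv=np.diff(row);print(r,205+dv.argmax(),205+dv.argmin(),end=' | ')
print(plane(d,[[221,200],[288,200]],.244))
t=lambda x,y:[140+(x+.5)/4-.5,140+(y+.5)/4-.5]
print("rim wrist",plane(d,[[343,182]],.115),"tile w",plane(d,[[298,139],[354,139],[355,194],[297,194]],.01).mean(0))
```

```text
[(np.float64(250.5), np.float64(264.5)), (np.float64(251.5), np.float64(263.5)), (np.float64(251.5), np.float64(263.5)), (np.float64(251.5), np.float64(263.5)), (np.float64(251.5), np.float64(263.5)), (np.float64(251.5), np.float64(262.5)), (np.float64(251.5), np.float64(262.5)), (np.float64(251.5), np.float64(263.5)), (np.float64(251.5), np.float64(262.5)), (np.float64(251.5), np.float64(262.5)), (np.float64(251.5), np.float64(262.5)), (np.float64(251.5), np.float64(262.5)), (np.float64(251.5), np.float64(262.5)), (np.float64(251.5), np.float64(262.5)), (np.float64(251.5), np.float64(262.5)), (np.float64(251.5), np.float64(262.5)), (np.float64(251.5), np.float64(262.5)), (np.float64(251.5), np.float64(262.5)), (np.float64(249.5), np.float64(262.5)), (np.float64(272.5), np.float64(262.5))]
bar fit [-0.07426287  0.51790438] x at -.08: 0.5236597496385511 [[ 0.5154  0.0469  0.12  ]
 [ 0.5308 -0.0456  0.12  ]]
depth bar [-0.04338259  0.51752911] 0.5208912612467813 0.12511750391046633 1979
scr [ 0.49525943 -0.0761708   0.24239115] [ 0.53860454 -0.03756525  0.2599822 ] ((0.5169817209243774, -0.05682419240474701), (0.04217943549156189, 0.03689451888203621), 2.53359317779541) 0.24438528171278578
172 296 287 | 180 296 287 | 188 295 287 | 196 221 286 | 204 264 243 | 212 265 242 | 220 266 241 | [[ 0.49550341 -0.0581095   0.244     ]
 [ 0.53883873 -0.05610374  0.244     ]]
rim wrist [[ 0.61818553 -0.07295985  0.115     ]] tile w [ 0.62636781 -0.07617888  0.01      ]
```

arm_command:
  deltas:
    - {"xyz": [-0.2,0.3,1],"turn": 0,"jaw": 255}
    - {"xyz": [-0.2,0.3,3.5],"turn": 0,"jaw": 255}
    - {"xyz": [-0.2,0.3,6],"turn": 0,"jaw": 255}
    - {"xyz": [-0.2,0.3,8],"turn": 0,"jaw": 255}
    - {"xyz": [-0.2,0.3,9],"turn": 0,"jaw": 255}

```text
clock: 4.27
position: [0.5182, -0.0846, 0.1574]
ee_rot: [-2.17, -2.266, 0.005]
force: [0.3, -0.3, -1.6]
width: 0.149
```

```bash
python3 go.py .52 -.08 .136 2.7
```

```text
t 4.27 pos [ 0.5182 -0.0846  0.1574] toolz [-0.005  0.001 -1.   ] yawY 2.5 w 0.149 F [ 0.3 -0.3 -1.6]
delta cm [0.45 0.21 2.14] turn -0.2 q [ 0.41  0.39 -0.46  1.87  0.21  0.93 -0.1 ]
```

arm_command:
  deltas:
    - {"xyz": [0.3,0.2,0.5],"turn": 0,"jaw": 255}
    - {"xyz": [0.4,0.2,1.1],"turn": 0,"jaw": 255}
    - {"xyz": [0.4,0.2,1.6],"turn": 0,"jaw": 255}
    - {"xyz": [0.4,0.2,1.9],"turn": 0,"jaw": 255}
    - {"xyz": [0.4,0.2,2.1],"turn": 0,"jaw": 255}

```text
clock: 4.68
position: [0.5203, -0.0805, 0.1366]
ee_rot: [-2.17, -2.267, 0.004]
force: [-1.2, 0.2, -2.0]
width: 0.153
```

```bash
python3 go.py .52 -.08 .136 2.7
python3 - <<'E'
from h import *
from cell import get_image
for n in("scene","wrist"):
    d=get_image(n);np.savez(f"{n}3.npz",**d)
    f=d["frame"]
    if n=="scene": f=cv2.resize(f[100:280,200:400],None,fx=3,fy=3,interpolation=cv2.INTER_CUBIC)
    cv2.imwrite(f"pics/{n}3.png",f[:,:,::-1])
E
```

```text
t 4.68 pos [ 0.5203 -0.0805  0.1366] toolz [-0.004  0.    -1.   ] yawY 2.5 w 0.153 F [-1.2  0.2 -2. ]
delta cm [ 0.06 -0.02  0.06] turn -0.2 q [ 0.39  0.42 -0.45  1.89  0.23  0.89 -0.13]
```

View pics/scene3.png

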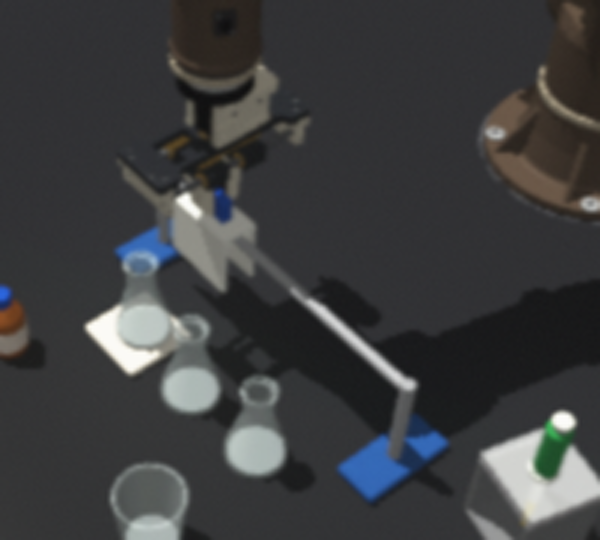

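View pics/wrist3.png

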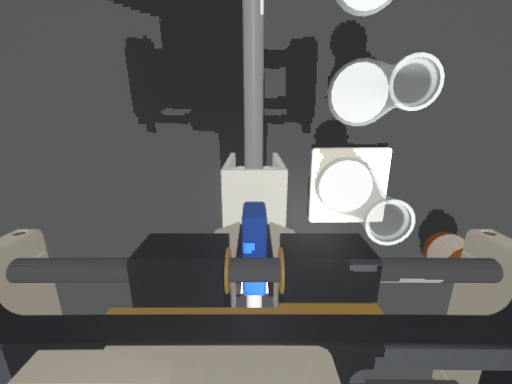

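The screen straddles the bar, with the bar centred at column 254 between the legs, and the tile is beside it. I'll lower a few more millimetres to seat it.

arm_command:
  deltas:
    - {"xyz": [0,0,0.2],"turn": 0,"jaw": 255}
    - {"xyz": [0,0,0.3],"turn": 0,"jaw": 255}
    - {"xyz": [0,0,0.3],"turn": 0,"jaw": 255}

```text
clock: 5.03
position: [0.5206, -0.0806, 0.136]
ee_rot: [-2.172, -2.268, 0.004]
force: [-8.6, 0.1, 22.2]
width: 0.145
```

arm_command:
  deltas:
    - {"xyz": [0,0,-0.05],"turn": 0,"jaw": 230}
    - {"xyz": [0,0,-0.05],"turn": 0,"jaw": 200}
    - {"xyz": [0,0,-0.05],"turn": 0,"jaw": 180}
    - {"xyz": [0,0,-0.05],"turn": 0,"jaw": 160}
    - {"xyz": [0,0,-0.05],"turn": 0,"jaw": 150}

```text
clock: 5.45
position: [0.521, -0.0805, 0.1365]
ee_rot: [-2.172, -2.268, 0.003]
force: [-0.5, -0.1, -0.8]
width: 0.378
```

arm_command:
  deltas:
    - {"xyz": [0,0,0],"turn": 0,"jaw": 150}
    - {"xyz": [0,0,0],"turn": 0,"jaw": 150}

```text
clock: 5.62
position: [0.5212, -0.0805, 0.1364]
ee_rot: [-2.172, -2.268, 0.003]
force: [0.3, -0.2, 0.2]
width: 0.412
```

```bash
python3 go.py .52 -.08 .26 2.7
```

```text
t 5.62 pos [ 0.5212 -0.0805  0.1364] toolz [-0.002 -0.001 -1.   ] yawY 2.5 w 0.412 F [ 0.3 -0.2  0.2]
delta cm [  0.05  -0.14 -12.36] turn -0.2 q [ 0.39  0.42 -0.45  1.89  0.23  0.89 -0.13]
```

arm_command:
  deltas:
    - {"xyz": [0,0,-2],"turn": 0,"jaw": 150}
    - {"xyz": [0,0,-5],"turn": 0,"jaw": 150}
    - {"xyz": [0,0,-8],"turn": 0,"jaw": 100}
    - {"xyz": [0,0,-12],"turn": 0,"jaw": 0}
    - {"xyz": [0,0,-15],"turn": 0,"jaw": 0}

```text
clock: 6.03
position: [0.5217, -0.0802, 0.2891]
ee_rot: [-2.172, -2.269, 0.001]
force: [1.6, -0.3, -0.2]
width: 0.577
```

arm_command:
  deltas:
    - {"xyz": [0,0,0],"turn": 0,"jaw": 0}
    - {"xyz": [0,0,0],"turn": 0,"jaw": 0}

```text
clock: 6.2
position: [0.5229, -0.0801, 0.2911]
ee_rot: [2.17, 2.267, 0.003]
force: [-0.4, -0.5, -0.7]
width: 0.727
```

```bash
python3 - <<'E'
from h import *
from cell import get_image
for n in("scene","wrist"):
    d=get_image(n);np.savez(f"{n}4.npz",**d)
    f=d["frame"]
    f=cv2.resize(f[100:280,200:400],None,fx=3,fy=3,interpolation=cv2.INTER_CUBIC) if n=="scene" else cv2.resize(f[60:240,200:420],None,fx=3,fy=3,interpolation=cv2.INTER_CUBIC)
    cv2.imwrite(f"pics/{n}4.png",f[:,:,::-1])
E
python3 go.py .46 .34 .28 30
```

```text
t 6.3 pos [ 0.5212 -0.0804  0.2882] toolz [-0.002 -0.    -1.   ] yawY 2.5 w 0.81 F [ 0.4 -0.   0.3]
delta cm [42.26 -4.28  0.81] turn -27.5 q [ 0.43  0.27 -0.48  1.68  0.13  1.22 -0.04]
```

View pics/scene4.png

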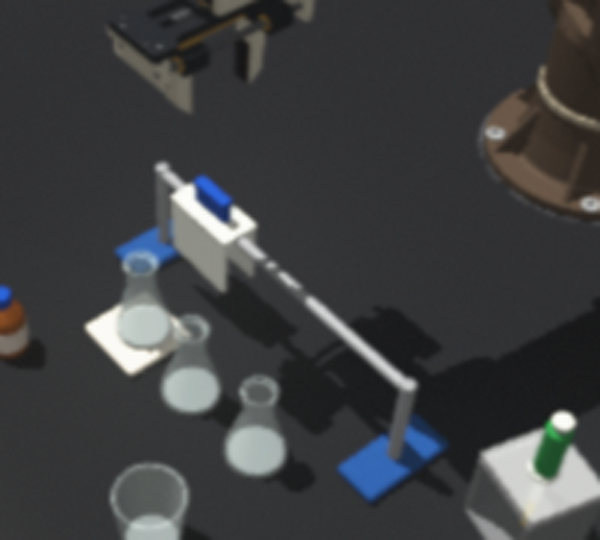

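View pics/wrist4.png

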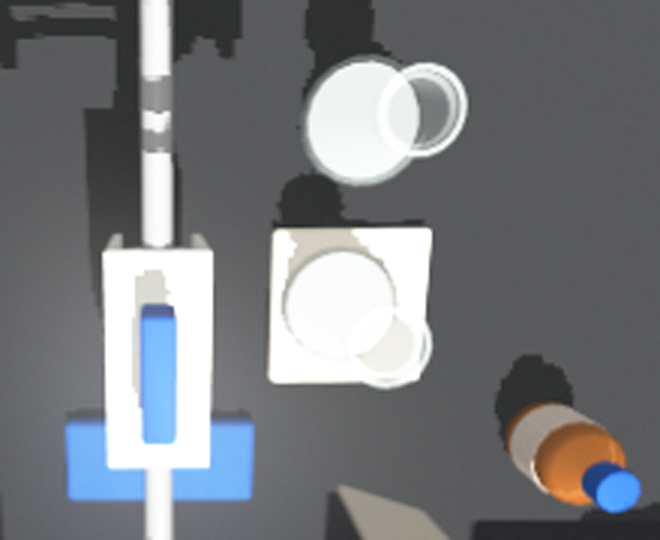

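The screen hangs level on the bar, with its top in the wrist crop from (103,250) to (212,467). The target rim is centred near (392,346) and its foot near (341,304) on the tile. Next I'll localise both and measure the pipette.

Run:
```python
from h import *
d=dict(np.load("wrist4.npz"))
w=lambda x,y:[200+(x+.5)/3-.5,60+(y+.5)/3-.5]
print("rim",plane(d,[w(392,346)],.115),"foot",plane(d,[w(341,304)],.012),"tile",plane(d,[w(272,228),w(432,228),w(429,383),w(268,382)],.01).mean(0))
print("rim edges",plane(d,[w(353,346),w(432,346),w(391,306),w(391,388)],.115).round(4).tolist())
print("rimb",plane(d,[w(428,110)],.105))
print("screen",plane(d,[w(103,250),w(211,250),w(211,467),w(106,467)],.13).round(4).tolist(),"tab",plane(d,[w(158,374)],.16))
S=dict(np.load("scene4.npz"));s=lambda x,y:[200+(x+.5)/3-.5,100+(y+.5)/3-.5]
print("scene rim",plane(S,[s(141,265)],.115),"2view",mid(d,w(392,346),S,s(141,265)))
print("scene rimb",plane(S,[s(192,331)],.105), "pip button", plane(S,[s(563,421)],.18))
```

```text
rim [[ 0.61980236 -0.07391158  0.115     ]] foot [[ 0.62016097 -0.07365405  0.012     ]] tile [ 0.6258441  -0.07565564  0.01      ]
rim edges [[0.6033, -0.0746, 0.115], [0.6367, -0.0732, 0.115], [0.6173, -0.0569, 0.115], [0.6217, -0.0923, 0.115]]
rimb [[0.62514195 0.02102784 0.105     ]]
screen [[0.4976, -0.0373, 0.13], [0.5398, -0.0355, 0.13], [0.5452, -0.1261, 0.13], [0.5008, -0.128, 0.13]] tab [[ 0.52099884 -0.07852986  0.16      ]]
scene rim [[ 0.61987937 -0.0693258   0.115     ]] 2view (array([ 0.61938936, -0.07296783,  0.11262449]), np.float64(0.0034689903251324495))
scene rimb [[0.62372326 0.02638905 0.105     ]] pip button [[0.46101066 0.34110269 0.18      ]]
```

arm_command:
  deltas:
    - {"xyz": [3,-0.3,0],"turn": -3,"jaw": 0}
    - {"xyz": [7,-0.7,0],"turn": -6,"jaw": 0}
    - {"xyz": [11,-1.1,0],"turn": -9,"jaw": 0}
    - {"xyz": [15,-1.5,0],"turn": -12,"jaw": 0}
    - {"xyz": [19,-1.9,0],"turn": -14,"jaw": 0}

```text
clock: 6.72
position: [0.4925, 0.1098, 0.2863]
ee_rot: [-1.875, -2.517, 0.006]
force: [1.6, -0.2, 0.3]
width: 1.002
```

```bash
python3 go.py .459 .34 .28 30
```

```text
t 6.72 pos [0.4925 0.1098 0.2863] toolz [-0.005 -0.001 -1.   ] yawY 16.6 w 1.002 F [ 1.6 -0.2  0.3]
delta cm [23.01  3.38  0.62] turn -13.4 q [ 0.18  0.26 -0.62  1.73  0.16  1.21 -0.2 ]
```

arm_command:
  deltas:
    - {"xyz": [4,0.6,0],"turn": -3,"jaw": 0}
    - {"xyz": [8,1.2,0],"turn": -6,"jaw": 0}
    - {"xyz": [12,1.8,0],"turn": -9,"jaw": 0}
    - {"xyz": [16,2.4,0],"turn": -12,"jaw": 0}
    - {"xyz": [19,2.8,0],"turn": -13.4,"jaw": 0}

```text
clock: 7.13
position: [0.4629, 0.3028, 0.2843]
ee_rot: [-1.56, -2.72, 0.008]
force: [0.8, -0.7, 0.9]
width: 0.999
```

```bash
python3 go.py .459 .34 .28 30
python3 - <<'E'
from h import *
from cell import get_image
for n in("wrist",):
    d=get_image(n);np.savez(f"{n}5.npz",**d)
    cv2.imwrite(f"pics/{n}5.png",d["frame"][:,:,::-1])
E
```

```text
t 7.13 pos [0.4629 0.3028 0.2843] toolz [-0.008 -0.001 -1.   ] yawY 30.3 w 0.999 F [ 0.8 -0.7  0.9]
delta cm [3.41 1.54 0.43] turn 0.3 q [-0.14  0.37 -0.73  1.61  0.25  1.26 -0.38]
```

View pics/wrist5.png

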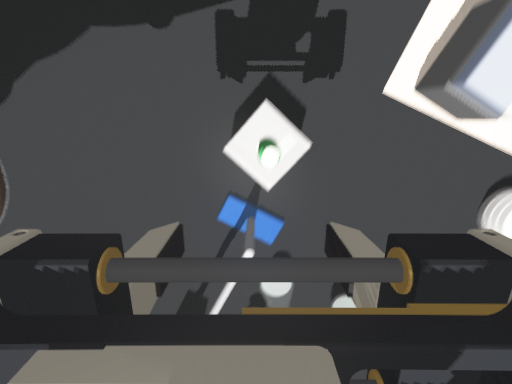

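The wrist view shows the stand top as a diamond from (223,150) to (312,144), with the white button at about (270,157). I'll measure it.

Run:
```python
from h import *
d=dict(np.load("wrist5.npz"))
q=plane(d,[[267,99],[312,144],[268,191],[223,150]],.1);print(q.mean(0))
P=cloud(d);s=P[135:180,250:290].reshape(-1,3);b=s[(s[:,2]>.17)&(s[:,2]<.19)];print("button depth",len(b),b.mean(0),b.min(0),b.max(0),cv2.minEnclosingCircle(b[:,:2].astype(np.float32)))
print(plane(d,[[270.5,157]],.18))
f=d["frame"];m=((f[...,1]>f[...,0]+25.)&(f[...,1]>f[...,2]+10.)).astype(np.uint8);m[:120]=0;m[190:]=0;ys,xs=np.where(m);print(xs.min(),xs.max(),ys.min(),ys.max())
```

```text
[0.45924632 0.34251418 0.1       ]
button depth 249 [0.45896524 0.33954026 0.17989692] [0.45035209 0.33081808 0.17603746] [0.46801741 0.34806496 0.18171699] ((0.45921212434768677, 0.339107483625412), 0.009050284512341022)
[[0.45914475 0.34211931 0.18      ]]
258 280 141 160
```

arm_command:
  deltas:
    - {"xyz": [2,1,1],"turn": 0,"jaw": 0}
    - {"xyz": [3.4,1.55,3],"turn": 0,"jaw": 0}
    - {"xyz": [3.4,1.55,4],"turn": 0,"jaw": 0}
    - {"xyz": [3.4,1.55,4],"turn": 0,"jaw": 0}
    - {"xyz": [3.4,1.55,4],"turn": 0,"jaw": 0}

```text
clock: 7.6
position: [0.4561, 0.3441, 0.2432]
ee_rot: [-1.55, -2.721, 0.009]
force: [0.1, -0.6, -0.1]
width: 1.002
```

```bash
python3 go.py .459 .3405 .121 30
python3 - <<'E'
from h import *
from cell import get_image
for n in("wrist","top"):
    d=get_image(n);np.savez(f"{n}6.npz",**d)
    cv2.imwrite(f"pics/{n}6.png",d["frame"][:,:,::-1])
    if n=="wrist":
        P=cloud(d);s=P[100:230,220:300].reshape(-1,3);b=s[(s[:,2]>.176)&(s[:,2]<.19)];print("button depth",len(b),b.mean(0),cv2.minEnclosingCircle(b[:,:2].astype(np.float32)))
        for r in (.165,.15,.13,.11): b=s[abs(s[:,2]-r)<.008];print(r,len(b),b.mean(0) if len(b) else 0)
E
```

```text
t 7.6 pos [0.4561 0.3441 0.2432] toolz [-0.011  0.    -1.   ] yawY 30.7 w 1.002 F [ 0.1 -0.6 -0.1]
delta cm [-0.52  0.18 12.22] turn 0.7 q [-0.23  0.44 -0.72  1.63  0.29  1.19 -0.47]
button depth 299 [0.4587256  0.33984819 0.17966468] ((0.45935070514678955, 0.3385460078716278), 0.00865994393825531)
0.165 254 [0.45617901 0.34464871 0.16552692]
0.15 93 [0.45463414 0.34756265 0.15009545]
0.13 73 [0.45505247 0.34774115 0.13022922]
0.11 142 [0.45518306 0.34677525 0.10707181]
```

View pics/wrist6.png

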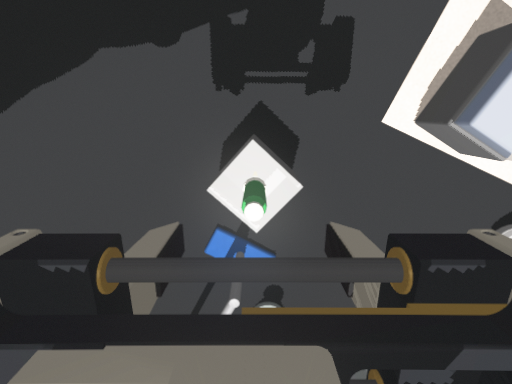

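The button is at (254,212) and the barrel is centred on the finger line at column 254. I'll descend to grip.

arm_command:
  deltas:
    - {"xyz": [-0.5,0.2,1],"turn": 0,"jaw": 0}
    - {"xyz": [-0.5,0.2,4],"turn": 0,"jaw": 0}
    - {"xyz": [-0.5,0.2,7],"turn": 0,"jaw": 0}
    - {"xyz": [-0.5,0.2,8],"turn": 0,"jaw": 0}
    - {"xyz": [-0.5,0.2,8],"turn": 0,"jaw": 0}

```text
clock: 8.12
position: [0.4601, 0.3392, 0.1625]
ee_rot: [-1.553, -2.72, 0.011]
force: [-0.0, 0.8, -0.2]
width: 0.998
```

```bash
python3 go.py .459 .3402 .121 30
```

```text
t 8.12 pos [0.4601 0.3392 0.1625] toolz [-0.012 -0.001 -1.   ] yawY 30.5 w 0.998 F [-0.   0.8 -0.2]
delta cm [0.12 0.   4.15] turn 0.5 q [-0.24  0.51 -0.69  1.74  0.36  1.04 -0.52]
```

arm_command:
  deltas:
    - {"xyz": [0.1,0,2],"turn": 0,"jaw": 60}
    - {"xyz": [0.1,0,3.5],"turn": 0,"jaw": 80}
    - {"xyz": [0.1,0,4.1],"turn": 0,"jaw": 100}
    - {"xyz": [0.1,0,4.1],"turn": 0,"jaw": 120}
    - {"xyz": [0.1,0,4.1],"turn": 0,"jaw": 140}

```text
clock: 8.53
position: [0.4597, 0.3405, 0.1228]
ee_rot: [-1.553, -2.72, 0.009]
force: [0.5, -0.6, -0.0]
width: 0.685
```

arm_command:
  deltas:
    - {"xyz": [0,0,0],"turn": 0,"jaw": 160}
    - {"xyz": [0,0,0],"turn": 0,"jaw": 180}
    - {"xyz": [0,0,0],"turn": 0,"jaw": 210}
    - {"xyz": [0,0,0],"turn": 0,"jaw": 255}
    - {"xyz": [0,0,0],"turn": 0,"jaw": 255}
  force: 30

```text
clock: 8.95
position: [0.4598, 0.3406, 0.1231]
ee_rot: [-1.554, -2.72, 0.008]
force: [-0.2, -0.9, -0.6]
width: 0.324
```

arm_command:
  deltas:
    - {"xyz": [0,0,0],"turn": 0,"jaw": 255}
    - {"xyz": [0,0,0],"turn": 0,"jaw": 255}
    - {"xyz": [0,0,0],"turn": 0,"jaw": 255}

```text
clock: 9.2
position: [0.4597, 0.3405, 0.1231]
ee_rot: [-1.553, -2.72, 0.008]
force: [-0.0, -0.4, 0.6]
width: 0.26
```

```bash
python3 go.py .459 .3402 .121 30
```

```text
t 9.2 pos [0.4597 0.3405 0.1231] toolz [-0.01 -0.   -1.  ] yawY 30.5 w 0.26 F [-0.  -0.4  0.6]
delta cm [ 0.01 -0.08  0.21] turn 0.5 q [-0.26  0.55 -0.66  1.78  0.4   0.96 -0.56]
```

arm_command:
  deltas:
    - {"xyz": [0,0,-1],"turn": 0,"jaw": 255}
    - {"xyz": [0,0,-3],"turn": 0,"jaw": 255}
    - {"xyz": [0,0,-5],"turn": 0,"jaw": 255}
    - {"xyz": [0,0,-7],"turn": 0,"jaw": 255}
    - {"xyz": [0,0,-9],"turn": 0,"jaw": 255}

```text
clock: 9.62
position: [0.4605, 0.3406, 0.2147]
ee_rot: [-1.553, -2.72, 0.008]
force: [-0.2, 0.8, -1.8]
width: 0.258
```

```bash
python3 go.py .4597 .3405 .30 30
```

```text
t 9.62 pos [0.4605 0.3406 0.2147] toolz [-0.011  0.    -1.   ] yawY 30.6 w 0.258 F [-0.2  0.8 -1.8]
delta cm [ 0.08 -0.15 -8.53] turn 0.6 q [-0.23  0.46 -0.71  1.67  0.32  1.14 -0.49]
```

arm_command:
  deltas:
    - {"xyz": [0,-0.1,-2],"turn": 0,"jaw": 255}
    - {"xyz": [0,-0.1,-5],"turn": 0,"jaw": 255}
    - {"xyz": [0,-0.1,-8],"turn": 0,"jaw": 255}
    - {"xyz": [0,-0.1,-8.5],"turn": 0,"jaw": 255}
    - {"xyz": [0,-0.1,-8.5],"turn": 0,"jaw": 255}

```text
clock: 10.03
position: [0.461, 0.3411, 0.3025]
ee_rot: [-1.554, -2.722, 0.001]
force: [0.3, 0.3, -1.9]
width: 0.252
```

```bash
python3 - <<'E'
from h import *
from cell import get_image
d=get_image("scene");np.savez("scene7.npz",**d)
f=cv2.resize(d["frame"][80:300,220:450],None,fx=2.6,fy=2.6,interpolation=cv2.INTER_CUBIC)
cv2.imwrite("pics/scene7.png",f[:,:,::-1])
E
python3 go.py .62 -.074 .30 6
```

```text
t 10.08 pos [0.4606 0.3403 0.3005] toolz [-0.009  0.001 -1.   ] yawY 30.6 w 0.253 F [-0.2  0.6 -1.7]
delta cm [-43.78  -7.34  -0.14] turn 24.6 q [-0.21  0.4  -0.73  1.54  0.26  1.31 -0.44]
```

View pics/scene7.png

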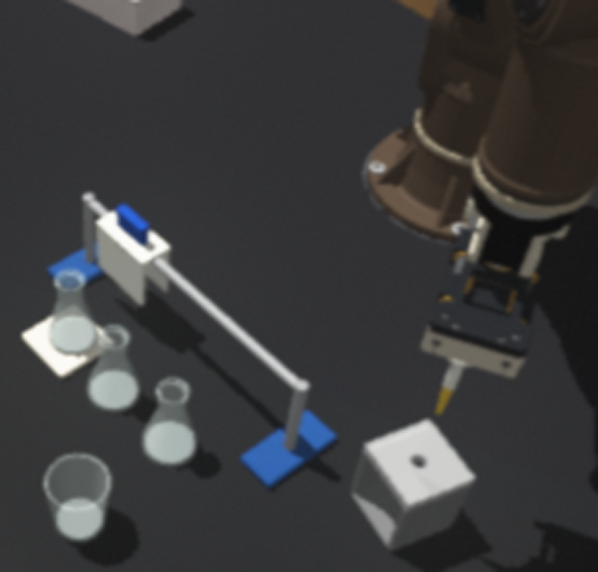

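The pipette is out of the stand and vertical, with its tip at (439,411). Now I'll carry it high over the glassware.

arm_command:
  deltas:
    - {"xyz": [-2.5,-0.4,0],"turn": 1,"jaw": 255}
    - {"xyz": [-6,-1,0],"turn": 3,"jaw": 255}
    - {"xyz": [-9.5,-1.6,0],"turn": 5,"jaw": 255}
    - {"xyz": [-13,-2.2,0],"turn": 7,"jaw": 255}
    - {"xyz": [-16,-2.7,0],"turn": 9,"jaw": 255}

```text
clock: 10.5
position: [0.5187, 0.1856, 0.2979]
ee_rot: [-1.765, -2.588, 0.012]
force: [0.2, 0.6, -2.0]
width: 0.253
```

```bash
python3 go.py .62 -.074 .30 6
```

```text
t 10.5 pos [0.5187 0.1856 0.2979] toolz [-0.012 -0.001 -1.   ] yawY 21.4 w 0.253 F [ 0.2  0.6 -2. ]
delta cm [-27.86  -0.04  -0.3 ] turn 15.4 q [ 0.05  0.35 -0.66  1.6   0.21  1.28 -0.27]
```

arm_command:
  deltas:
    - {"xyz": [-3.5,0,-0.3],"turn": 2,"jaw": 255}
    - {"xyz": [-7,0,-0.3],"turn": 4,"jaw": 255}
    - {"xyz": [-10.5,0,-0.3],"turn": 6,"jaw": 255}
    - {"xyz": [-14,0,-0.3],"turn": 8,"jaw": 255}
    - {"xyz": [-17,0,-0.3],"turn": 10,"jaw": 255}

```text
clock: 10.92
position: [0.5804, 0.0241, 0.2984]
ee_rot: [-1.987, -2.42, 0.017]
force: [0.4, -0.1, -1.4]
width: 0.261
```

```bash
python3 go.py .62 -.074 .28 6
```

```text
t 10.92 pos [0.5804 0.0241 0.2984] toolz [-0.015 -0.002 -1.   ] yawY 11.2 w 0.261 F [ 0.4 -0.1 -1.4]
delta cm [-10.4    2.     1.81] turn 5.2 q [ 0.26  0.38 -0.56  1.53  0.2   1.31 -0.13]
```

arm_command:
  deltas:
    - {"xyz": [-3,0.6,0],"turn": 2,"jaw": 255}
    - {"xyz": [-6,1.2,0.5],"turn": 4,"jaw": 255}
    - {"xyz": [-9,1.8,1],"turn": 5,"jaw": 255}
    - {"xyz": [-10.4,2,1.8],"turn": 5,"jaw": 255}
    - {"xyz": [-10.4,2,1.8],"turn": 5,"jaw": 255}

```text
clock: 11.33
position: [0.6191, -0.0792, 0.2759]
ee_rot: [-2.096, -2.323, 0.026]
force: [-1.2, 0.2, -2.1]
width: 0.253
```

arm_command:
  deltas:
    - {"xyz": [0,0,0],"turn": 0,"jaw": 255}
    - {"xyz": [0,0,0],"turn": 0,"jaw": 255}

```text
clock: 11.5
position: [0.6181, -0.0789, 0.2742]
ee_rot: [-2.093, -2.322, 0.028]
force: [-0.3, 0.0, -2.9]
width: 0.255
```

```bash
python3 - <<'E'
from h import *
from cell import get_image
for n in("scene","wrist","top"):
    d=get_image(n);np.savez(f"{n}8.npz",**d)
    f=d["frame"]
    if n=="scene":f=cv2.resize(f[130:250,190:310],None,fx=5,fy=5,interpolation=cv2.INTER_CUBIC)
    cv2.imwrite(f"pics/{n}8.png",f[:,:,::-1])
E
python3 go.py .62 -.074 .24 6
```

```text
t 11.65 pos [ 0.6189 -0.0778  0.276 ] toolz [-0.02  -0.003 -1.   ] yawY 6.0 w 0.252 F [ 0.1  0.7 -1. ]
delta cm [0.37 0.23 3.59] turn 0.0 q [ 0.36  0.46 -0.5   1.45  0.22  1.3  -0.05]
```

View pics/scene8.png

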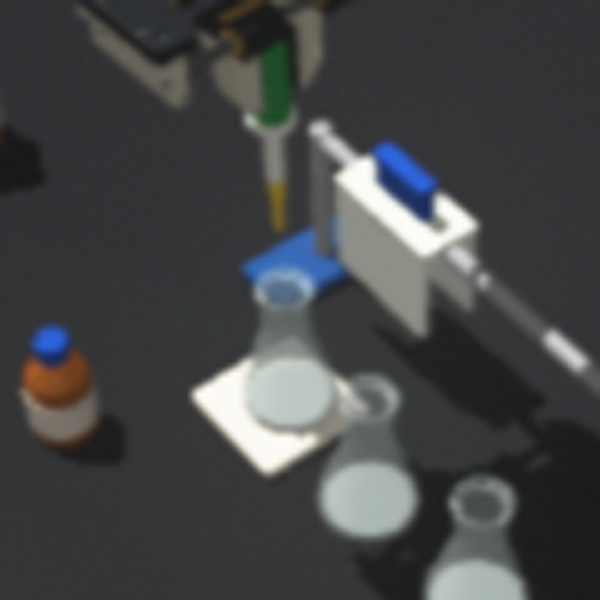

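View pics/wrist8.png

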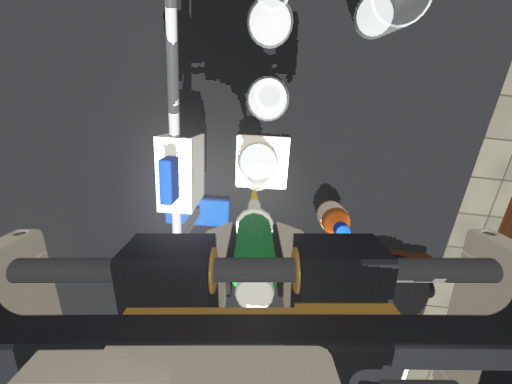

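The scene view shows the tip at crop (280,232) directly above the rim at (285,290), and the wrist view shows the yellow tip near (254,191). I'll zoom in and triangulate tip against rim.

Run:
```python
from h import *
d=dict(np.load("wrist8.npz"))
f=cv2.resize(d["frame"][130:210,210:310],None,fx=7,fy=7,interpolation=cv2.INTER_CUBIC)
cv2.imwrite("pics/wrist8z.png",f[:,:,::-1])
S=dict(np.load("scene8.npz"))
s=lambda x,y:[190+(x+.5)/5-.5,130+(y+.5)/5-.5]
tip=s(280,232);rim=s(285,290)
print("tip at z.163 (scene)",plane(S,[tip],.163),"rim",plane(S,[rim],.115))
# collar in scene, (270,122)
print("collar z .256",plane(S,[s(270,120)],.256))
```

```text
tip at z.163 (scene) [[ 0.6185007  -0.07437629  0.163     ]] rim [[ 0.61910291 -0.07084609  0.115     ]]
collar z .256 [[ 0.62182425 -0.0739437   0.256     ]]
```

View pics/wrist8z.png

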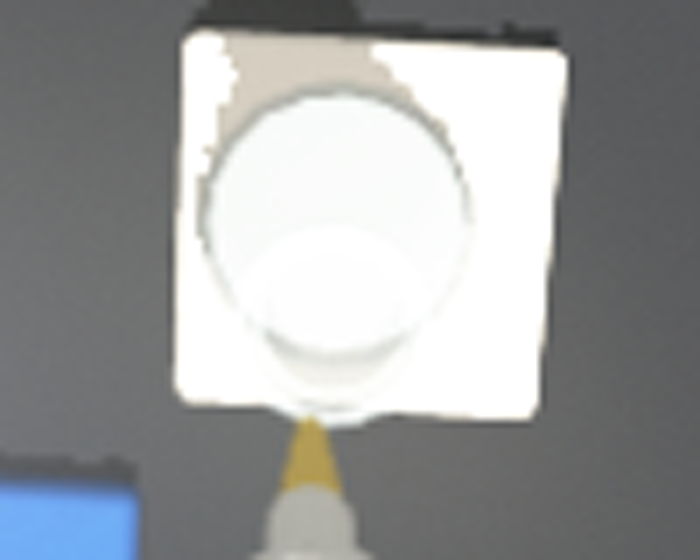

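Run:
```python
from h import *
d=dict(np.load("wrist8.npz"));S=dict(np.load("scene8.npz"))
w=lambda x,y:[210+(x+.5)/7-.5,130+(y+.5)/7-.5]
s=lambda x,y:[190+(x+.5)/5-.5,130+(y+.5)/5-.5]
print("rim",plane(d,[w(335,325),w(250,325),w(425,325),w(335,425),w(335,222)],.115).round(4).tolist())
print("foot",plane(d,[w(337,222)],.012))
print("tip",plane(d,[w(311,417)],.163), mid(d,w(311,417),S,s(280,232)))
print("rim2",mid(d,w(335,325),S,s(285,290)))
```

```text
rim [[0.6196, -0.074, 0.115], [0.6049, -0.0756, 0.115], [0.6351, -0.0723, 0.115], [0.6215, -0.092, 0.115], [0.6177, -0.056, 0.115]]
foot [[ 0.61901679 -0.0737609   0.012     ]]
tip [[ 0.61680243 -0.07738532  0.163     ]] (array([ 0.6165367 , -0.07828555,  0.15873634]), np.float64(0.0008346162410551965))
rim2 (array([ 0.61873563, -0.07364892,  0.11265536]), np.float64(0.002420046014793939))
```

```bash
python3 go.py .6220 -.0738 .254 6
```

```text
t 11.65 pos [ 0.6189 -0.0778  0.276 ] toolz [-0.02  -0.003 -1.   ] yawY 6.0 w 0.252 F [ 0.1  0.7 -1. ]
delta cm [0.36 0.4  2.19] turn 0.0 q [ 0.36  0.46 -0.5   1.45  0.22  1.3  -0.05]
```

arm_command:
  deltas:
    - {"xyz": [0.2,0.2,0],"turn": 0,"jaw": 255}
    - {"xyz": [0.36,0.4,0.5],"turn": 0,"jaw": 255}
    - {"xyz": [0.36,0.4,1.2],"turn": 0,"jaw": 255}
    - {"xyz": [0.36,0.4,1.9],"turn": 0,"jaw": 255}
    - {"xyz": [0.36,0.4,2.2],"turn": 0,"jaw": 255}

```text
clock: 12.07
position: [0.6213, -0.0737, 0.2523]
ee_rot: [-2.092, -2.324, 0.027]
force: [-0.7, -0.8, -1.3]
width: 0.256
```

arm_command:
  deltas:
    - {"xyz": [0,0,0],"turn": 0,"jaw": 255}
    - {"xyz": [0,0,0],"turn": 0,"jaw": 255}

```text
clock: 12.23
position: [0.6209, -0.0739, 0.2516]
ee_rot: [-2.091, -2.324, 0.028]
force: [0.3, -0.5, -0.5]
width: 0.256
```

```bash
python3 - <<'E'
from h import *
from cell import get_image
for n in("scene","wrist"):
    d=get_image(n);np.savez(f"{n}9.npz",**d)
    f=d["frame"]
    if n=="scene":f=cv2.resize(f[130:230,200:300],None,fx=6,fy=6,interpolation=cv2.INTER_CUBIC)
    else: f=cv2.resize(f[130:210,210:310],None,fx=7,fy=7,interpolation=cv2.INTER_CUBIC)
    cv2.imwrite(f"pics/{n}9.png",f[:,:,::-1])
E
python3 go.py .622 -.0738 .24 6
```

```text
t 12.33 pos [ 0.6214 -0.0738  0.2523] toolz [-0.022 -0.003 -1.   ] yawY 6.0 w 0.259 F [ 1.  -0.2 -1.1]
delta cm [-0.    0.09  1.23] turn 0.0 q [ 0.36  0.48 -0.5   1.48  0.23  1.26 -0.06]
```

View pics/scene9.png

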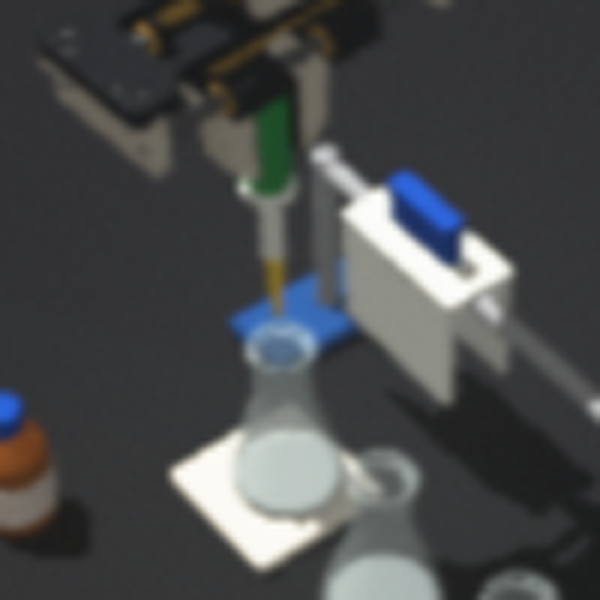

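View pics/wrist9.png

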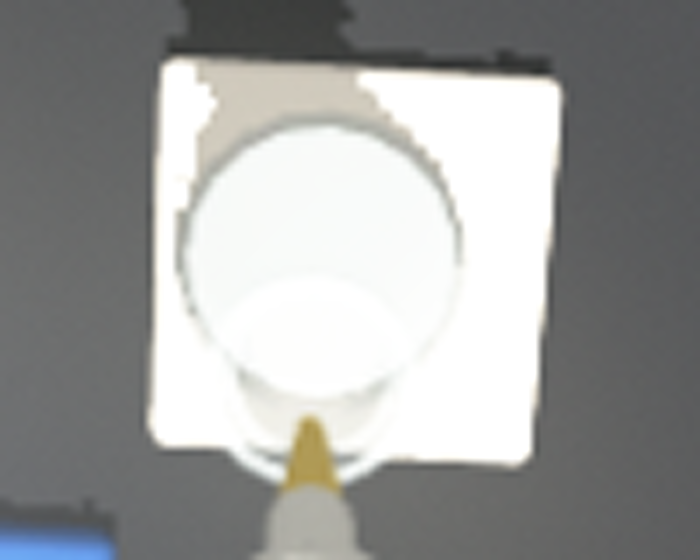

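Run:
```python
from h import *
d=dict(np.load("wrist9.npz"));S=dict(np.load("scene9.npz"))
w=lambda x,y:[210+(x+.5)/7-.5,130+(y+.5)/7-.5]
s=lambda x,y:[200+(x+.5)/6-.5,130+(y+.5)/6-.5]
print("rim",plane(d,[w(311,380)],.115),"tip",plane(d,[w(310,416)],.139),"tip2",mid(d,w(310,416),S,s(280,313)),"rim2",mid(d,w(311,380),S,s(282,344)))
print("scene tip",plane(S,[s(280,313)],.139),"rim",plane(S,[s(282,344)],.115))
```

```text
rim [[ 0.61909647 -0.07390581  0.115     ]] tip [[ 0.61941718 -0.07320557  0.139     ]] tip2 (array([ 0.61899947, -0.07249109,  0.14000202]), np.float64(0.001168173035431988)) rim2 (array([ 0.6185372 , -0.07306801,  0.11606259]), np.float64(0.0015487530246694732))
scene tip [[ 0.61813972 -0.07281056  0.139     ]] rim [[ 0.61752783 -0.0732735   0.115     ]]
```

Both views put the tip within 1 mm of the rim axis and about 24 mm above it. I'll descend 13 mm.

arm_command:
  deltas:
    - {"xyz": [0,0.02,0.4],"turn": 0,"jaw": 255}
    - {"xyz": [0,0.03,0.9],"turn": 0,"jaw": 255}
    - {"xyz": [0,0.03,1.2],"turn": 0,"jaw": 255}
    - {"xyz": [0,0.03,1.2],"turn": 0,"jaw": 255}
    - {"xyz": [0,0.03,1.2],"turn": 0,"jaw": 255}

```text
clock: 12.75
position: [0.6213, -0.0739, 0.24]
ee_rot: [-2.092, -2.324, 0.028]
force: [0.2, -0.2, -1.3]
width: 0.258
```

arm_command:
  deltas:
    - {"xyz": [0,0,0],"turn": 0,"jaw": 255}
    - {"xyz": [0,0,0],"turn": 0,"jaw": 255}
    - {"xyz": [0,0,0],"turn": 0,"jaw": 255}

```text
clock: 13.0
position: [0.6213, -0.0739, 0.2401]
ee_rot: [-2.092, -2.324, 0.027]
force: [0.4, 0.9, -1.6]
width: 0.255
```

```bash
python3 - <<'E'
from h import *
from cell import get_image
for n in("scene","wrist"):
    d=get_image(n);np.savez(f"{n}10.npz",**d)
    f=d["frame"]
    if n=="scene":f=cv2.resize(f[130:230,200:300],None,fx=6,fy=6,interpolation=cv2.INTER_CUBIC)
    else: f=cv2.resize(f[130:210,210:310],None,fx=7,fy=7,interpolation=cv2.INTER_CUBIC)
    cv2.imwrite(f"pics/{n}10.png",f[:,:,::-1])
E
python3 go.py .6214 -.0738 .24 6
```

```text
t 13.1 pos [ 0.6213 -0.0739  0.2401] toolz [-0.023 -0.003 -1.   ] yawY 6.0 w 0.255 F [ 0.4  0.7 -0.1]
delta cm [0.01 0.01 0.01] turn 0.0 q [ 0.36  0.49 -0.49  1.5   0.24  1.24 -0.07]
```

View pics/scene10.png

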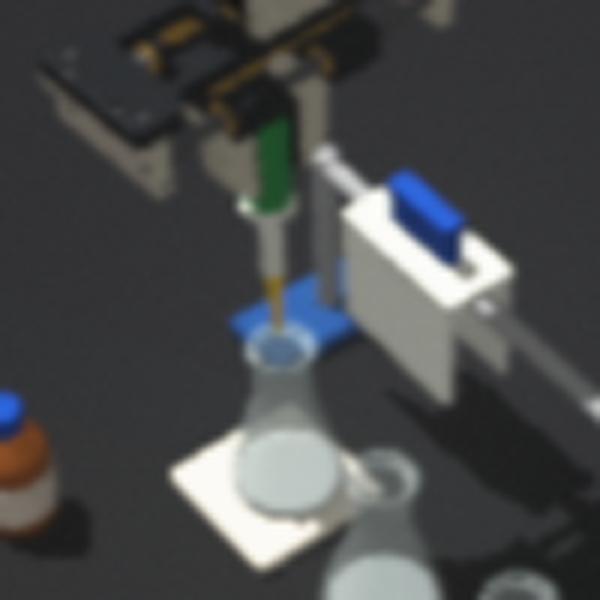

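View pics/wrist10.png

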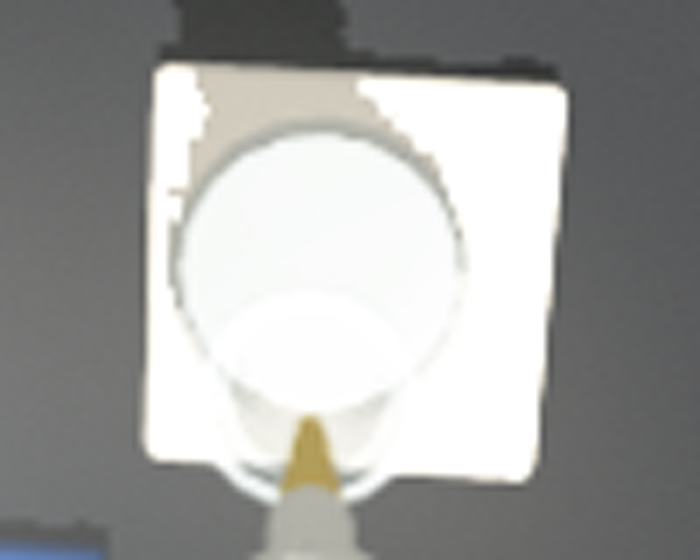

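Run:
```python
from h import *
d=dict(np.load("wrist10.npz"));S=dict(np.load("scene10.npz"))
w=lambda x,y:[210+(x+.5)/7-.5,130+(y+.5)/7-.5]
s=lambda x,y:[200+(x+.5)/6-.5,130+(y+.5)/6-.5]
print("rim",plane(d,[w(310,396)],.115),"tip",plane(d,[w(310,416)],.127),"tip2",mid(d,w(310,416),S,s(279,328)),"rim2",mid(d,w(310,396),S,s(282,344)))
print("scene tip",plane(S,[s(279,328)],.127),"rim",plane(S,[s(282,344)],.115))
```

```text
rim [[ 0.61930695 -0.07338452  0.115     ]] tip [[ 0.61956726 -0.07323526  0.127     ]] tip2 (array([ 0.6194594 , -0.07259818,  0.1288994 ]), np.float64(0.00027201665155102703)) rim2 (array([ 0.61882469, -0.07240932,  0.11679632]), np.float64(0.0013345137313541177))
scene tip [[ 0.61842918 -0.07400425  0.127     ]] rim [[ 0.61752783 -0.0732735   0.115     ]]
```

The tip is within about 1 mm of the mouth's axis and about 12 mm above the rim. The arm is at rest, so I'm handing in.

```bash
python3 -c "
from cell import *
print(abs(observe()['dq']).max());print(sign_off())"
```

```text
0.0016173977883972923
the job is handed in; nothing more can be done
None
```

I hung the screen over the bar behind the flask on the tile and let go. The pipette now sits upright in the gripper over that flask's mouth, and the job is handed in at about 13 s on the clock. `sign_off()` gives no verdict, so the figures below are from my own last checks.

- **Screen:** it hangs level on the bar, released, and roughly 5 mm or less from straight behind the flask. I measured that just after letting go, and the last scene picture still shows it there.
- **Pipette:** the tip is about 1 mm from the mouth's axis and about 12 mm above the rim. The tool is tilted about 0.023 rad, and the grip opening is steady at the barrel's width.
- **Contacts and speed:** I saw no sign of the pipette touching the flask. The target flask and neighbouring glassware in view showed no movement. The joints were almost still (0.0016 rad/s at most).
- **Disagreements:** the scene camera placed things up to 5 mm off in y from the wrist camera early on, and 1–2 mm off at the end. I relied on positions relative to each other within the same view, and those agreed.
- **Failed checks:** none.

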